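# Shut the centrifuge and start it

### The arm

A 6-joint arm with a two-finger parallel gripper is mounted at the origin on the work surface. World frame = base frame: x ahead of the robot, y to its left, z up, the work surface at z = 0. Lengths are in m, angles in degrees, forces in N, time in s.
With the tool pointing down it reaches from about 0.3 to 0.875 m from the base axis. Payload 6.4 kg.
Tool frame: the origin (TCP) lies between the finger pads; the fingertips stand 25 mm ahead of it and the grasp point (between the pads) lies 6 mm ahead of it; z points along the fingers, x is the direction in which the jaws open and shut, and the axes are right-handed (so a half turn about z gives the same grasp; the last joint's range is limited). The gripper opens to 85 mm and grips with 20 to 120 N. Pads are 22 mm wide; open, the fingers measure 114 mm over their backs; the gripper's body (76 mm by 85 mm) begins 54 mm behind the grasp point. The pads swing forward as they close: fully open they stand 13 mm farther back than shut.
Start: joints at [61.461, 10.359, 92.074, -0, 77.567, -11.82], TCP at [0.165, 0.551, 0.256] pointing down, gripper open.
Joint ranges: [-171.53, 171.53], [-51.25, 118.39], [17.06, 147.69], [-65.23, 245.23], [0, 150.52], [-178.68, 178.68]. Speed limits (degrees/s): [147.25, 147.25, 172.46, 180, 180, 180].

### API

Orientations are given as a 3x3 rotation matrix whose columns are the frame's x, y, z axes.
In Python, from bench import read_state, get_image, close_job, look_for, pinpoint gives the robot as it stands.
- The arm moves only by the tool arm_command, never from a script. Its argument "deltas" is a list of rows, each a list of 7 numbers: the turn, a rotation vector about the tool's x, y, z in rad, then the shift along the tool's x, y, z in m, then the opening in per cent of the stroke, from 0 (shut) to 100 (fully open). A call has exactly 10 rows; each row shifts and turns the pose as measured when the row begins, along the tool's axes as they then stand; what a row does not reach is not made up. A row lasts 1/8 s, in which the tool goes at most 62.5 mm and 10.7 degrees, less where a joint would pass 70% of its speed; a pose out of reach is approached as far as the arm can. A call with a gripper value outside its range is refused whole. The fingers move at their own pace and stop on an object; the grip force is fixed at half the most. Time passes only in rows, so rows that do not move let the fingers close, or fill a call up. It gives the time, the measured TCP pose, the force and the opening at its end, in the units of the state.
- read_state(): the state, without advancing time (a new reading comes with each control period).
- get_image(name): name is "scene" or "top" or "wrist"; returns a dict with "image" (384x512x3 uint8, red, green, blue), "fov_y" (degrees; the focal length in pixels is half the picture's height over the tangent of half this angle, whatever the lens; pixels are square), "cx", "cy" (the principal point, pixels), "R" (3x3) and "t" (3): a world point X has camera coordinates R X + t. Camera axes: x right, y down, z forward; pixel columns grow to the right and rows downward; lengths in m; the calibration is good to about 2 mm. The wrist camera is an equidistant fisheye: a pixel r from the principal point sees the ray r / f radians off the axis. A picture is of the moment at which its call begins. There is no depth.
- close_job(): hands the job in, once; it reports no verdict.
Trained networks look in a picture, given as the dict that the camera call returned (one of the last four; its "shot" number tells which), for a name from the list of things; names that differ only in an ending like _2 or _b are one class to them, and where a whole thing is asked for, a point or a joint stands for the part that bears it (a point fixed in the world has none). Each returns a list of dicts, best first, with "confidence" (0 to 1); they miss things now and then, are a little off and sometimes report something else, mostly with a low value. They report only what shows in the picture. A call takes as long as a camera call.
- look_for(picture, query): "point" ([column, row] in pixels, amid what is visible of it).
- pinpoint(picture, query): "point" ([column, row] in pixels: a listed point, or the origin of a listed thing).
The state is a dict: "clock": time; "joint_pos": joint angles; "joint_velocities": joint speeds; "tau": joint torques, N m; "tool_pos": TCP position; "ee_rot": TCP orientation; "contact_force": force on the tool from outside, world axes, zero at the start; "wrist_torque": the same for the moment, N m; "finger_gap": finger opening in m.
Only numpy, scipy, OpenCV 4.12 (cv2) and the standard library are available. Lean on these libraries where they do the work, as an engineer would, in place of code of your own. Each camera call takes 0.05 s, during which the arm holds its last target.

### The job

The tubes are loaded in the bench centrifuge: push its blue lid fully shut with the fingertips, working only on the lid's outer face, then press the green button down fully and let it come back up. Close the lid before touching the green button, leave the red button alone, never grip or pull the lid by its underside or swing it further open, and do not disturb the bottle, cup and tube rack standing around.

Things in the scene. Friction and masses are not known exactly. Their poses are not given: they have to be found in the camera images.
- centrifuge: White bench centrifuge, fixed to the bench, 220 mm deep (its x) by 200 wide (its y) by 125 high. Origin: centre of its underside, on the bench; x points from its front (control panel, towards the robot) to its back (hinge), y to its left seen from the robot, z up. It stands anywhere within 7 cm in x, 20 cm in y and turned up to 0.4 rad. Its top deck is 125 mm up; the flat control panel is the front 60 mm of the deck, the round rotor chamber lies behind it under the lid.
- lid (a joint): Angle of the blue lid in rad: 0 = shut, flat on the deck; grows as the front edge swings up and back; 1.6 is the stop. It starts part open, 0.75 to 1.3. The stiff hinge holds the lid wherever it is left; it takes about 0.2 to 0.6 N m to turn it.
- lid_hinge (a point): Point on the lid's hinge axis, in the middle of its width, at the back of the centrifuge: 95 mm behind the centrifuge's origin along its x, 131 mm above the bench. The axis runs along the centrifuge's y. Site axes as the centrifuge's.
- lid_edge (a point): Middle of the lid's free (front) edge on the outer face, moving with the lid. The lid is a blue plate 18 mm thick, 180 mm wide, reaching from 6 to 142 mm from the hinge axis; its underside lies in the plane of the hinge axis and its outer face 18 mm beyond it (upward when shut, turned up and away from the robot when open). Shut, the outer face is 149 mm above the bench. Site axes are the lid's: x from free edge to hinge, y along the hinge, z out of the outer face.
- lid_seal: Black rubber seal, 124 by 168 mm and 6 mm thick, fixed on the underside of the lid, origin at the middle of the lid's underside. It is not to be touched by the fingers.
- start (a joint): Travel of the green start button in m: 0 = up, 0.006 = fully down. Sprung; about 4 N pushes it fully down, and it comes back up by itself.
- start_top (a point): Centre of the top of the green button (round, 28 mm across, pressed straight down) on the control panel, 79 mm in front of the centrifuge's origin and 55 mm to its +y side.
- stop (a joint): Travel of the red stop button in m: 0 = up, 0.006 = fully down. To be left alone.
- stop_top (a point): Centre of the top of the red button (same make) on the control panel, 79 mm in front of the centrifuge's origin and 55 mm to its -y side.
- bottle: Amber closed bottle, 60 mm across, 130 mm high, loose on the bench; origin at the centre of its underside.
- cup: White open plastic cup, 72 mm across, 85 mm high, loose on the bench; origin at the centre of its underside.
- tube_rack: Pink open tube rack 100 by 60 mm and 47 mm high, with six capped tubes in it reaching 80 mm above the bench, loose on the bench; origin at the centre of its underside.

How it is judged:
By the outcome, as a careful person would: the job done as asked, in the order asked, and still so for the second after the job is handed in, with the robot touching nothing.
It also fails if it takes over 45 s, if anything falls off the work surface, if the arm or the gripper's body presses on something with over 40 N, if the wrist force passes 120 N, or if a joint passes its speed limit or range.

## Working session

There is one attempt and no reset: what is moved stays moved. The work goes in short steps, Python scripts to look and compute and a tool call to move; the robot and the scene stay as the last step left them, time stands still between calls to the robot, and variables do not carry over. Pictures are saved under pics/ and viewed, and the job is handed in when it is done.

Besides the shell and the picture viewer there is one more tool, called after "Call:" as a command line: name --pt "numbers of a row" for each row, then --argument value for the rest. arm_command: Moves the arm, as the interface text tells. Its arguments: {"type":"object","properties":{"deltas":{"type":"array","items":{"type":"array","items":{"type":"number"}}}},"required":["deltas"]}

```bash
ls; mkdir -p pics
python3 - <<'E'
from bench import *
import cv2,json
s=read_state();print({k:s[k] for k in('clock','tool_pos','ee_rot','contact_force','finger_gap')})
for n in('scene','top'):
    p=get_image(n);cv2.imwrite(f'pics/{n}0.png',p['image'][:,:,::-1])
    print(n,p['fov_y'],p['cx'],p['cy'],p['R'],p['t'])
    for q in('centrifuge','lid_hinge','lid_edge','start_top','stop_top','bottle','cup','tube_rack'):
        print(q,[(r['confidence'],r['point']) for r in pinpoint(p,q)][:2])
E
```

```text
pics
{'clock': 0.0, 'tool_pos': array([0.1651439 , 0.55024441, 0.25535596]), 'ee_rot': array([[ 2.87670794e-01,  9.57728989e-01, -8.35647754e-04],
       [ 9.57727749e-01, -2.87671800e-01, -1.57933205e-03],
       [-1.75296438e-03, -3.45995337e-04, -9.99998404e-01]]), 'contact_force': array([-0.37220993, -0.16349845, -0.48825887]), 'finger_gap': 0.08553374104986887}
scene 46.08919332763808 248.27156875042598 195.9676359786875 [[ 0.65609816  0.75465493  0.00557953]
 [ 0.47181743 -0.40440614 -0.78348196]
 [-0.58900213  0.51667359 -0.62138948]] [-0.37725331 -0.18952772  1.70983711]
centrifuge [(0.96, [218.9, 229.7])]
lid_hinge [(0.61, [235.8, 210.0])]
lid_edge [(0.93, [228.7, 160.3]), (0.65, [183.9, 186.2])]
start_top []
stop_top [(0.56, [183.6, 184.5])]
bottle [(0.89, [111.5, 253.3]), (0.15, [303.5, 159.8])]
cup [(0.83, [148.2, 292.0])]
tube_rack [(0.82, [305.0, 162.0]), (0.33, [110.9, 255.4])]
top 57.891269291990994 254.4043882776062 196.99774559460252 [[ 0.00747993 -0.99990429 -0.01163852]
 [-0.98086912 -0.00507244 -0.19460228]
 [ 0.19452462  0.01287148 -0.98081318]] [0.00782104 0.58876666 0.91379578]
centrifuge [(0.63, [288.1, 217.6])]
lid_hinge [(0.91, [293.7, 178.9])]
lid_edge [(0.68, [299.1, 176.0])]
start_top [(0.66, [274.6, 240.0])]
stop_top [(0.4, [316.3, 239.1])]
bottle [(0.94, [389.5, 253.7])]
cup [(0.58, [383.8, 190.6])]
tube_rack [(0.63, [135.8, 241.7])]
```

View pics/scene0.png

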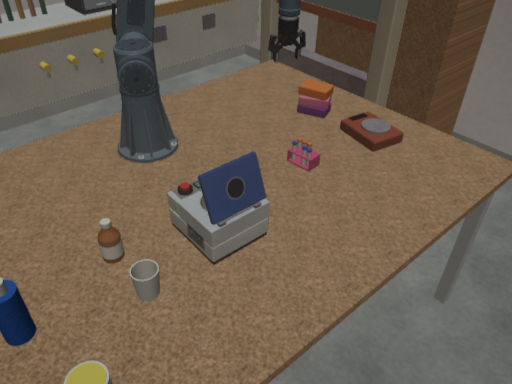

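View pics/top0.png

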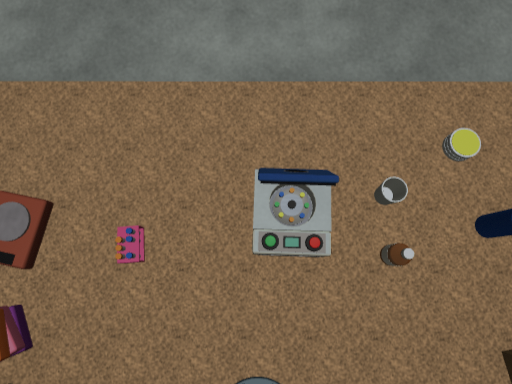

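The scene picture shows the centrifuge around (220,215) with its lid well open. In the top view the green button is at about (270,241), the red at (315,242), and the lid strip runs along row 177 with the rack, bottle and cup clear of it. I'll zoom in to refine these positions.

Run:
```python
from bench import *
import cv2
a=cv2.imread('pics/top0.png')[160:265,240:350];b=cv2.imread('pics/scene0.png')[145:260,160:280]
cv2.imwrite('pics/tz.png',cv2.resize(a,None,fx=5,fy=5,interpolation=cv2.INTER_CUBIC));cv2.imwrite('pics/sz.png',cv2.resize(b,None,fx=5,fy=5,interpolation=cv2.INTER_CUBIC))
```

```text
(no output)
```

View pics/tz.png

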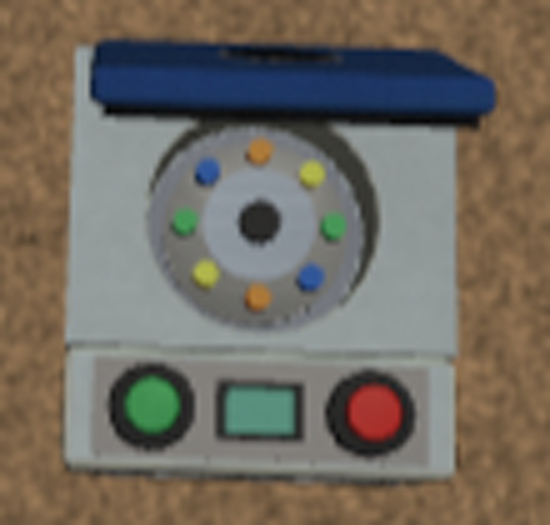

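View pics/sz.png

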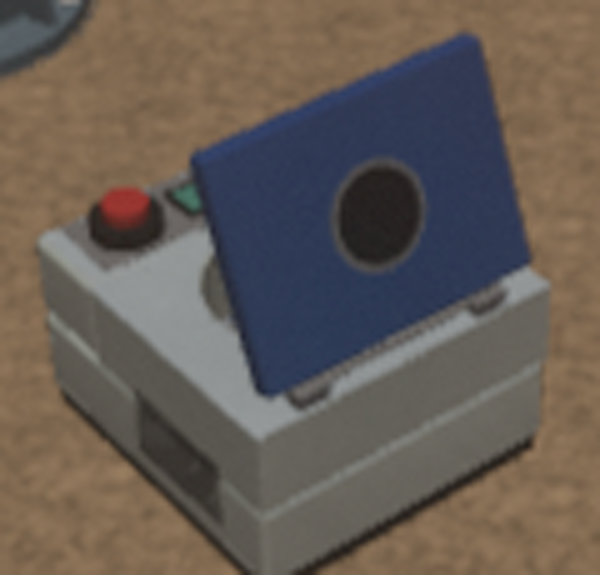

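The zooms give clear deck corners, buttons and lid corners. Next I fit x, y, yaw and lid angle jointly.

```bash
cat > fit.py <<'E'
import numpy as np, json
from bench import get_image
from scipy.optimize import least_squares
def proj(p,X):
    f=p['image'].shape[0]/2/np.tan(np.radians(p['fov_y']/2));c=np.array(p['R'])@X+p['t'];return np.array([p['cx']+f*c[0]/c[2],p['cy']+f*c[1]/c[2]])
def W(q,l):
    c,s=np.cos(q[2]),np.sin(q[2]);return np.array([q[0]+c*l[0]-s*l[1],q[1]+s*l[0]+c*l[1],l[2]])
def lid(q,r,y,h):
    a=q[3]; # r from hinge toward front, h out of face
    return W(q,[.095-r*np.cos(a)+h*np.sin(a),y,.131+r*np.sin(a)+h*np.cos(a)])
E
python3 - <<'E'
from fit import *
t=get_image('top');s=get_image('scene')
T=lambda u,v:np.array([240+(u-2)/5,160+(v-2)/5]);S=lambda u,v:np.array([160+(u-2)/5,145+(v-2)/5])
def obs(q):
    o=[(t,T(66,467),W(q,[-.11,.1,.125])),(t,T(453,475),W(q,[-.11,-.1,.125])),(t,T(77,46),W(q,[.11,.1,.125])),
    (t,T(152,405),W(q,[-.079,.055,q[4]])),(t,T(375,412),W(q,[-.079,-.055,q[4]])),
    (s,S(262,437),W(q,[.11,-.1,.125])),(s,S(548,283),W(q,[.11,.1,.125])),(s,S(40,240),W(q,[-.11,-.1,.125])),
    (s,S(126,198),W(q,[-.079,-.055,q[4]])),
    (s,S(195,155),lid(q,.142,-.09,.018)),(s,S(478,38),lid(q,.142,.09,.018)),(s,S(265,393),lid(q,.006,-.09,.018)),(s,S(530,265),lid(q,.006,.09,.018))]
    return o
r=lambda q:np.concatenate([proj(p,X)-u for p,u,X in obs(q)])
f=least_squares(r,[.55,-.05,0,1.1,.14],loss='soft_l1');q=f.x
print('x,y,yaw,lid,hbtn',q.round(4));print(r(q).reshape(-1,2).round(2))
np.save('q.npy',q)
print('green',W(q,[-.079,.055,q[4]]),'edge',lid(q,.142,0,.018),'hinge',W(q,[.095,0,.131]))
E
```

```text
x,y,yaw,lid,hbtn [ 0.5389 -0.086  -0.0266  1.1647  0.1482]
[[-1.29 -0.09]
 [ 0.89  1.02]
 [-0.52 -0.05]
 [-0.03 -0.11]
 [-0.01 -0.02]
 [-0.93  0.67]
 [ 0.4   0.34]
 [-1.77 -0.95]
 [-0.35  0.04]
 [ 0.03  0.36]
 [-0.25 -1.41]
 [ 1.14  2.23]
 [ 1.31 -0.02]]
green [ 0.46142681 -0.02891634  0.1481913 ] edge [ 0.59436046 -0.08747743  0.26856268] hinge [ 0.63390031 -0.08853084  0.131     ]
```

Call:
arm_command --pt "0 0 -0.09 0 0 -0.04 0" --pt "0 0 -0.09 0 0 -0.04 0" --pt "0 0 -0.09 0 0 -0.04 0" --pt "0 0 0 -0.04 0.03 0 0" --pt "0 0 0 -0.04 0.03 0 0" --pt "0 0 0 -0.04 0.03 0 0" --pt "0 0 0 -0.04 0.03 0 0" --pt "0 0 0 -0.04 0.03 0 0" --pt "0 0 0 -0.04 0.03 0 0" --pt "0 0 0 0 0 0 0"

```text
clock: 2.25
tool_pos: [0.3472, 0.3016, 0.381]
ee_rot: [[0.01, 1.0, 0.004], [1.0, -0.01, 0.0], [0.0, 0.004, -1.0]]
contact_force: [-0.2, 0.8, -0.1]
finger_gap: -0.0001
```

Call:
arm_command --pt "0 0 0 -0.043 0.038 0 0" --pt "0 0 0 -0.043 0.038 0 0" --pt "0 0 0 -0.043 0.038 0 0" --pt "0 0 0 -0.043 0.038 0 0" --pt "0 0 0 -0.043 0.038 0 0" --pt "0 0 0 -0.043 0.038 0 0" --pt "0 0 0 -0.043 0.038 0 0" --pt "0 0 0 -0.043 0.038 0 0" --pt "0 0 0 -0.043 0.038 0 0" --pt "0 0 0 0 0 0 0"

```text
clock: 3.5
tool_pos: [0.697, -0.0866, 0.3791]
ee_rot: [[-0.003, 1.0, 0.004], [1.0, 0.003, 0.009], [0.009, 0.004, -1.0]]
contact_force: [0.3, -0.1, -1.2]
finger_gap: -0.0
```

Call:
arm_command --pt "0 0 0 0 0 0.03 0" --pt "0 0 0 0 0 0.03 0" --pt "0 0 0 0 0 0.03 0" --pt "0 0 0 0 0 0.015 0" --pt "0 0 0 0 -0.02 0 0" --pt "0 0 0 0 -0.02 0 0" --pt "0 0 0 0 0 0 0" --pt "0 0 0 0 0 0 0" --pt "0 0 0 0 0 0 0" --pt "0 0 0 0 0 0 0"

```text
clock: 4.75
tool_pos: [0.6593, -0.0732, 0.2753]
ee_rot: [[-0.013, 1.0, 0.011], [1.0, 0.013, 0.011], [0.011, 0.011, -1.0]]
contact_force: [-0.5, 0.7, -0.6]
finger_gap: -0.0001
```

Run:
```python
from bench import *
import cv2
a=get_image('scene')['image'][:,:,::-1]
cv2.imwrite('pics/s1.png',cv2.resize(a[60:260,140:340],None,fx=3,fy=3,interpolation=cv2.INTER_CUBIC))
```

```text
(no output)
```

View pics/s1.png

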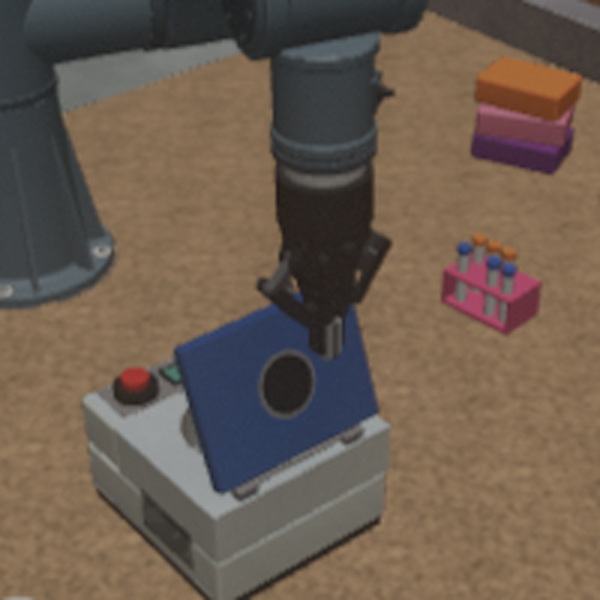

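The fingertips sit behind the lid's outer face (tip about (330,350)) and everything else is clear. Next I push the lid along its arc.

Call:
arm_command --pt "0.011 -0.011 0.03 -0.013 -0.02 0 0" --pt "0 0 0 0 -0.02 0 0" --pt "0 0 0 0 -0.012 0.003 0" --pt "0 0 0 0 -0.012 0.004 0" --pt "0 0 0 0 -0.012 0.005 0" --pt "0 0 0 0 -0.012 0.007 0" --pt "0 0 0 0 -0.01 0.008 0" --pt "0 0 0 0 -0.01 0.008 0" --pt "0 0 0 0 0 0 0" --pt "0 0 0 0 0 0 0"

```text
clock: 6.05
tool_pos: [0.55, -0.0854, 0.238]
ee_rot: [[0.018, 1.0, 0.005], [1.0, -0.018, -0.0], [-0.0, 0.005, -1.0]]
contact_force: [0.9, -0.7, -0.3]
finger_gap: 0.0002
```

Run:
```python
from bench import *
import cv2
a=get_image('scene')['image'][:,:,::-1]
cv2.imwrite('pics/s2.png',cv2.resize(a[60:260,140:340],None,fx=3,fy=3,interpolation=cv2.INTER_CUBIC))
```

```text
(no output)
```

View pics/s2.png

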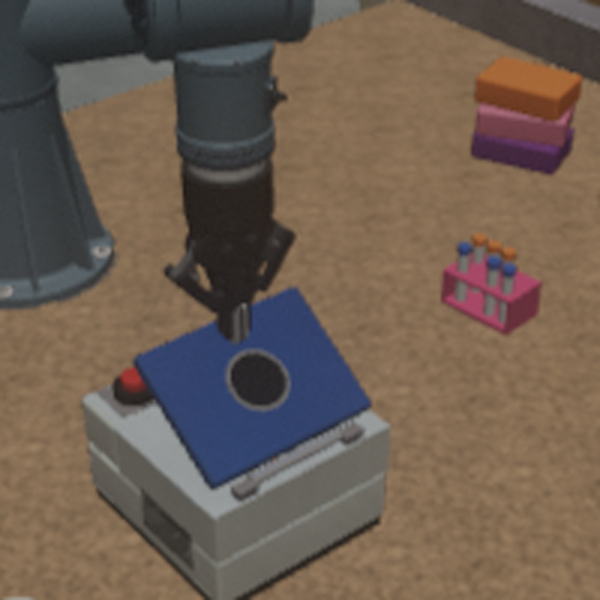

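The lid is down to about 0.55 rad and the tips are near its free edge. I keep going, mostly downwards.

Call:
arm_command --pt "0 0 0 0 -0.004 0.009 0" --pt "0 0 0 0 -0.004 0.009 0" --pt "0 0 0 0 -0.004 0.009 0" --pt "0 0 0 0 -0.003 0.009 0" --pt "0 0 0 0 -0.003 0.009 0" --pt "0 0 0 0 -0.002 0.008 0" --pt "0 0 0 0 0 0.006 0" --pt "0 0 0 0 0 0.003 0" --pt "0 0 0 0 0 0 0" --pt "0 0 0 0 0 0 0"

```text
clock: 7.35
tool_pos: [0.5293, -0.0853, 0.1741]
ee_rot: [[0.017, 1.0, 0.004], [1.0, -0.017, -0.001], [-0.001, 0.004, -1.0]]
contact_force: [-0.4, -0.9, 0.4]
finger_gap: -0.0004
```

Run:
```python
from bench import *
import cv2
a=get_image('scene')['image'][:,:,::-1]
cv2.imwrite('pics/s3.png',cv2.resize(a[60:260,140:340],None,fx=3,fy=3,interpolation=cv2.INTER_CUBIC))
```

```text
(no output)
```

View pics/s3.png

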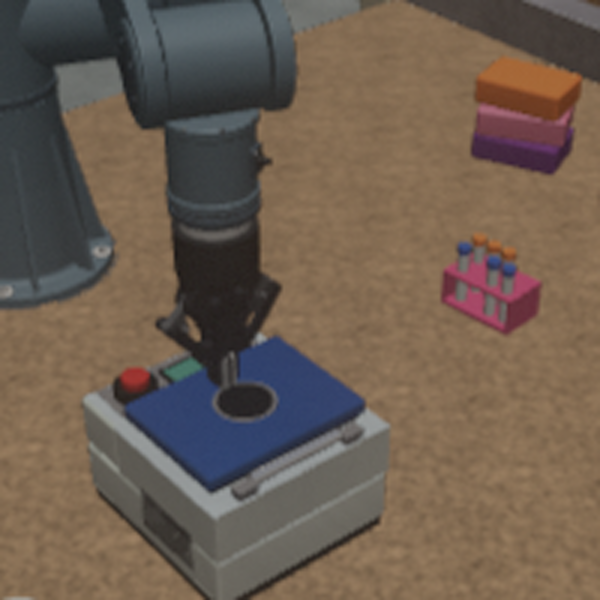

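The lid is nearly shut, but there is no stop force yet. I press further in small steps.

Call:
arm_command --pt "0 0 0 0 0 0.002 0" --pt "0 0 0 0 0 0.002 0" --pt "0 0 0 0 0 0.002 0" --pt "0 0 0 0 0 0.002 0" --pt "0 0 0 0 0 0.002 0" --pt "0 0 0 0 0 0.002 0" --pt "0 0 0 0 0 0.002 0" --pt "0 0 0 0 0 0.002 0" --pt "0 0 0 0 0 0.002 0" --pt "0 0 0 0 0 0.002 0"

```text
clock: 8.65
tool_pos: [0.5294, -0.0853, 0.1739]
ee_rot: [[0.014, 1.0, 0.002], [1.0, -0.014, -0.004], [-0.004, 0.002, -1.0]]
contact_force: [-8.3, 0.8, 17.7]
finger_gap: 0.0001
```

z stayed at 0.174 (tips at 0.149, which is the shut lid's face height) while the force rose to 18 N, so the lid is on its stop. Next I lift off and move over the green button.

Call:
arm_command --pt "0 0 0 0 0 -0.02 0" --pt "0 0 0 0 0 -0.04 0" --pt "0 0 0 0.019 -0.023 0 0" --pt "0 0 0 0.019 -0.023 0 0" --pt "0 0 0 0.018 -0.022 0 0" --pt "0 0 0 0 0 0 0" --pt "0 0 0 0 0 0 0" --pt "0 0 0 0 0 0 0" --pt "0 0 0 0 0 0 0" --pt "0 0 0 0 0 0 0"

```text
clock: 9.9
tool_pos: [0.4619, -0.0281, 0.2333]
ee_rot: [[0.016, 1.0, 0.002], [1.0, -0.016, -0.003], [-0.003, 0.002, -1.0]]
contact_force: [0.4, 0.8, 0.0]
finger_gap: 0.0002
```

Run:
```python
from bench import *
from fit import proj,W
import cv2,numpy as np
for n in('scene','wrist','top'):
    p=get_image(n);a=p['image'][:,:,::-1]
    cv2.imwrite(f'pics/{n}4.png',cv2.resize(a[60:260,140:340],None,fx=3,fy=3,interpolation=cv2.INTER_CUBIC) if n=='scene' else a)
    print(n,p['cx'],p['cy'],p['fov_y'])
    for k in('start_top','stop_top','lid_edge'):print(k,[(r['confidence'],r['point']) for r in pinpoint(p,k)][:2])
    if n=='wrist':
        np.savez('w.npz',**{k:v for k,v in p.items()})
        f=192/np.tan(np.radians(p['fov_y']/2)); q=np.load('q.npy')
        for l in([-.079,.055,q[4]],[-.079,-.055,q[4]],[-.079,.055,.135]):
            c=p['R']@W(q,l)+p['t'];th=np.arctan2(np.hypot(c[0],c[1]),c[2]);print('pred',np.array([p['cx'],p['cy']])+f*th*c[:2]/np.hypot(c[0],c[1]))
```

```text
scene 248.27156875042598 195.9676359786875 46.08919332763808
start_top [(0.42, [216.7, 170.0])]
stop_top [(0.46, [184.4, 186.7])]
lid_edge [(0.78, [208.2, 181.4])]
wrist 254.55776879012652 190.41835183298713 65.70646984690485
start_top [(0.8, [257.1, 210.9])]
stop_top [(0.72, [116.5, 206.4])]
lid_edge []
pred [252.2683575  207.64373734]
pred [114.96479671 204.76991562]
pred [252.44332643 201.19893624]
top 254.4043882776062 196.99774559460252 57.891269291990994
start_top [(0.72, [294.4, 175.7])]
stop_top []
lid_edge []
```

View pics/scene4.png

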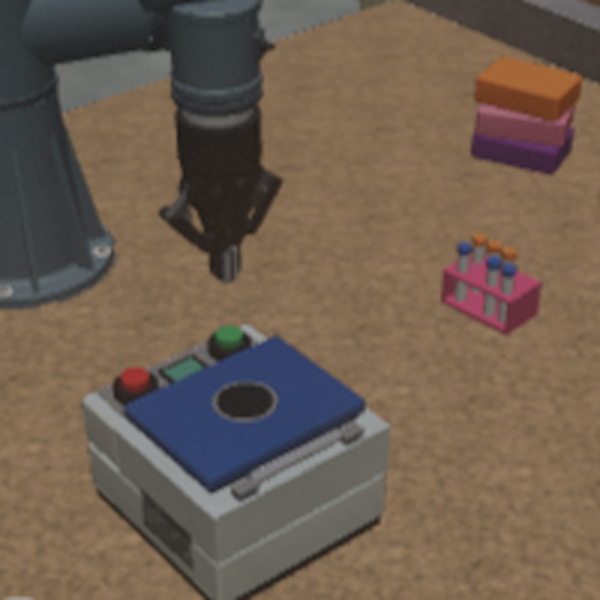

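View pics/wrist4.png

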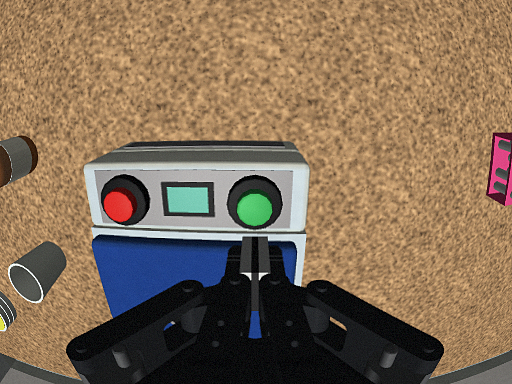

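The green button is at (254.5, 207.5) in the wrist view, against a predicted (252, 208), so the tool is aligned to within about 2 mm. I descend to just above it.

Call:
arm_command --pt "0 0 0 0.001 0 0.02 0" --pt "0 0 0 0 0 0.02 0" --pt "0 0 0 0 0 0.012 0" --pt "0 0 0 0 0 0 0" --pt "0 0 0 0 0 0.002 0" --pt "0 0 0 0 0 0.002 0" --pt "0 0 0 0 0 0.002 0" --pt "0 0 0 0 0 0.002 0" --pt "0 0 0 0 0 0.002 0" --pt "0 0 0 0 0 0.002 0"

```text
clock: 11.75
tool_pos: [0.4639, -0.0275, 0.1704]
ee_rot: [[0.015, 1.0, 0.007], [1.0, -0.015, -0.005], [-0.005, 0.007, -1.0]]
contact_force: [-1.7, 0.4, 2.5]
finger_gap: 0.0003
```

Run:
```python
from bench import *
import cv2
a=get_image('wrist')['image'][:,:,::-1]
cv2.imwrite('pics/w5.png',cv2.resize(a[130:280,160:350],None,fx=4,fy=4,interpolation=cv2.INTER_CUBIC))
a=get_image('scene')['image'][:,:,::-1]
cv2.imwrite('pics/s5.png',cv2.resize(a[130:230,160:280],None,fx=6,fy=6,interpolation=cv2.INTER_CUBIC))
```

```text
(no output)
```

View pics/w5.png

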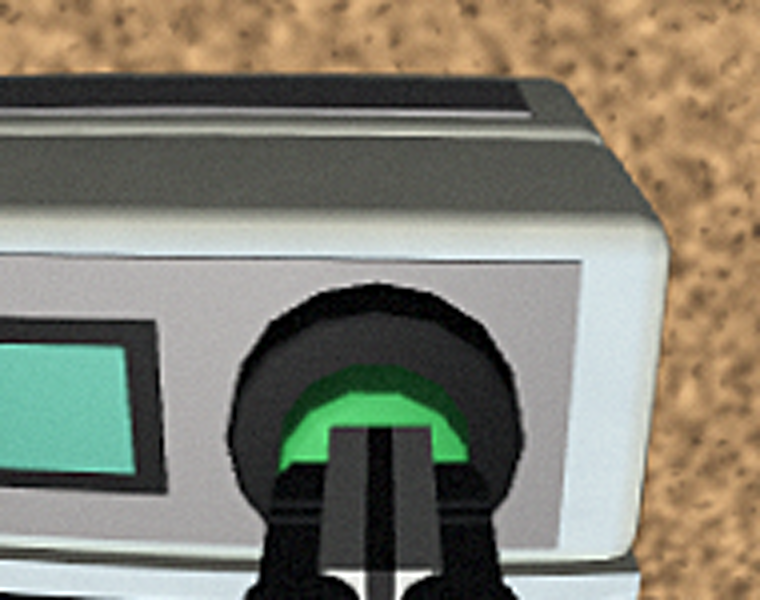

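View pics/s5.png

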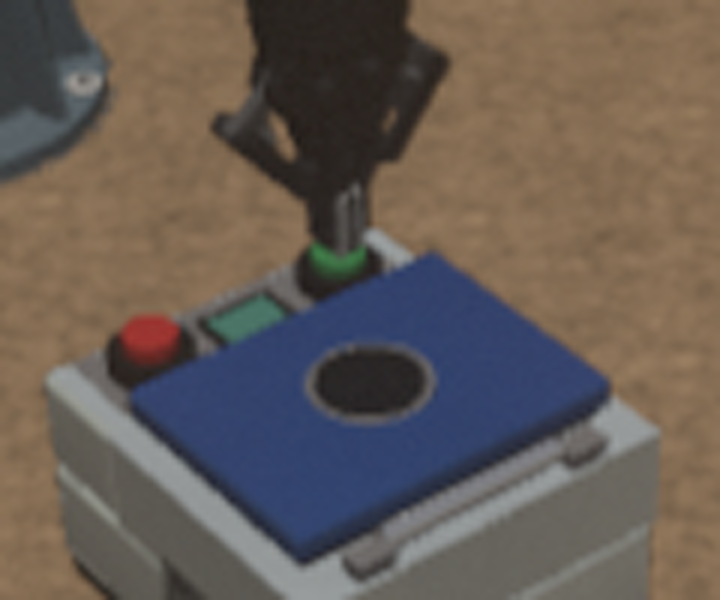

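The tips rest inside the green cap (crop centre about (380,450)), with the spring force already rising. I press on to the stop.

Call:
arm_command --pt "0 0 0 0 0 0.002 0" --pt "0 0 0 0 0 0.002 0" --pt "0 0 0 0 0 0.002 0" --pt "0 0 0 0 0 0.002 0" --pt "0 0 0 0 0 0.002 0" --pt "0 0 0 0 0 0.002 0" --pt "0 0 0 0 0 0.002 0" --pt "0 0 0 0 0 0.002 0" --pt "0 0 0 0 0 0.002 0" --pt "0 0 0 0 0 0.002 0"

```text
clock: 13.1
tool_pos: [0.4642, -0.0275, 0.1657]
ee_rot: [[0.012, 1.0, 0.004], [1.0, -0.012, -0.007], [-0.007, 0.004, -1.0]]
contact_force: [-10.5, 2.4, 22.0]
finger_gap: -0.0004
```

Run:
```python
from bench import *
import cv2
s=read_state();print(s['tool_pos'],s['contact_force'])
a=get_image('wrist')['image'][:,:,::-1]
cv2.imwrite('pics/w6.png',cv2.resize(a[130:280,160:350],None,fx=4,fy=4,interpolation=cv2.INTER_CUBIC))
```

```text
[ 0.46421823 -0.02749851  0.16567281] [-10.45595964   2.36883805  21.96209277]
```

View pics/w6.png

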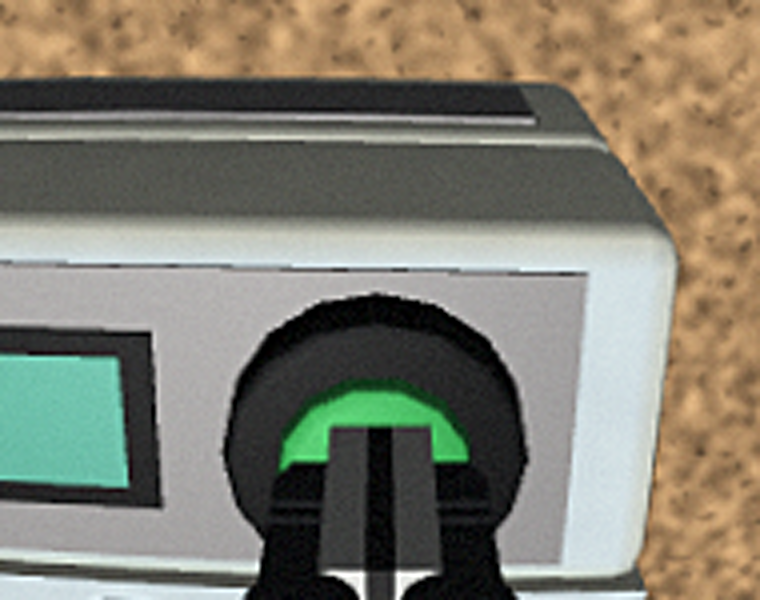

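22 N with no further travel, and the cap is sunk in its collar, so the button is on its stop. I lift off.

Call:
arm_command --pt "0 0 0 0 0 -0.01 0" --pt "0 0 0 0 0 -0.03 0" --pt "0 0 0 0 0 -0.04 0" --pt "0 0 0 0 0 -0.04 0" --pt "0 0 0 0 -0.02 -0.02 0" --pt "0 0 0 0 -0.03 0 0" --pt "0 0 0 0 0 0 0" --pt "0 0 0 0 0 0 0" --pt "0 0 0 0 0 0 0" --pt "0 0 0 0 0 0 0"

```text
clock: 14.4
tool_pos: [0.4138, -0.0262, 0.3092]
ee_rot: [[0.012, 1.0, 0.005], [1.0, -0.012, -0.007], [-0.007, 0.005, -1.0]]
contact_force: [-0.4, 0.4, 0.5]
finger_gap: 0.0002
```

Run:
```python
from bench import *
from fit import *
import cv2
s=read_state();print(s['tool_pos'],s['contact_force'])
p=get_image('scene');a=p['image'][:,:,::-1]
q=np.load('q.npy');b=cv2.resize(a[130:260,100:280],None,fx=4,fy=4,interpolation=cv2.INTER_CUBIC)
for ang,col in((0,(0,255,255)),(.08,(0,0,255))):
  q[3]=ang
  for r_,y in((.142,-.09),(.142,.09),(.006,-.09),(.006,.09)):
    u=proj(p,lid(q,r_,y,.018));cv2.circle(b,tuple(int(v) for v in ((u-[100,130])*4+1.5)),3,col,-1)
cv2.imwrite('pics/s7.png',b)
cv2.imwrite('pics/w7.png',get_image('wrist')['image'][:,:,::-1])
```

```text
[ 0.41378307 -0.02621     0.30919384] [-0.36098906  0.35059019  0.47088967]
```

View pics/s7.png

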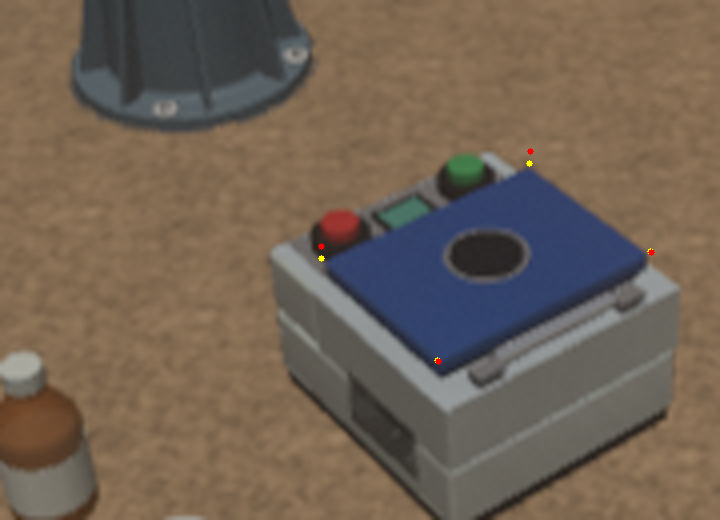

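View pics/w7.png

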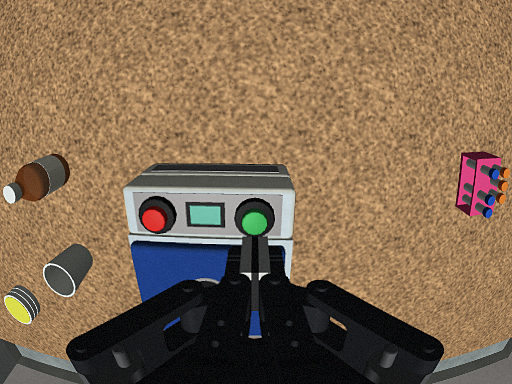

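The lid corners match the shut prediction up to a uniform offset of about 2 px. The green cap is up, level with the red one, and the bottle, cup and rack are standing where they were.

```bash
python3 -c "
from bench import *
print(close_job())"
```

```text
the job is handed in; nothing more can be done
None
```

The centrifuge lid is shut, and the green button was then pressed fully down and came back up. The job is handed in at about 14.5 s of the 45 s allowed.

- **Lid:** I pushed it shut with the closed fingertips on its outer face only. At the end the fingertips were 149 mm above the bench, which is the shut lid's height. Pressing harder raised the force to about 18 N with no further movement.
- **Green button:** I pressed it until it stopped at about 22 N with its cap sunk in the collar, then lifted clear. The last pictures show it back up, level with the red button.
- **Surroundings:** The red button was not touched, and the bottle, cup and tube rack are still standing. The force reading is back near zero with the robot clear of everything.

**Disagreements:**
- In the final scene picture the lid corners sit about 2 pixels from where my fit predicted. The shift is about the same at all four corners, so I take it as pose error in the fit rather than the lid being open.
- The network's point for the green button was off in some views. I went by my fit, confirmed in the wrist picture.

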